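# Centre the top-heavy ring stand on its plinth

## Robot

A 6-joint arm with a two-finger parallel gripper is mounted at the origin on the work surface. World frame = base frame: x ahead of the robot, y to its left, z up, the work surface at z = 0. Lengths are in m, angles in rad, forces in N, time in s.
With the tool pointing down it reaches from about 0.4 to 0.925 m from the base axis. Payload 12.5 kg.
Tool frame: the origin (TCP) lies midway between the tips of the shut fingers; the grasp point (between the pads) lies 19 mm behind it (env.grip_point_offset is the z of the grasp point in the tool frame, in m); z points along the fingers, y is the line along which they close (so a half turn about z gives the same grasp; the last joint's range is limited). The gripper opens to 95 mm and grips with 3 to 60 N. Pads are 20 mm wide; open, the fingers measure 119 mm over their backs; the gripper's body (75 mm by 180 mm) begins 59 mm behind the grasp point.
Start: joints at [-1.34, 0.491, 1.559, -0, 1.092, -0.106], TCP at [0.207, -0.59, 0.215] pointing down, gripper open.
Joint ranges: [-3.1, 3.1], [-0.84, 2.19], [0.05, 2.79], [-1.13, 4.28], [0.06, 2.93], [-2.69, 2.69]. Speed limits (rad/s): [2.22, 2.22, 2.79, 3.14, 3.14, 3.14].

## Interface

Orientations are given as a 3x3 rotation matrix whose columns are the frame's x, y, z axes.
In Python, from workcell import env gives the robot as it stands. The module is installed in compiled form; this text tells all that it offers.
- The arm moves only by the shell command python3 -m pendant 'ROWS'. ROWS is JSON, a list of rows, each an object of numbers: "tx", "ty", "tz": the shift along the tool's x, y, z as a fraction of full scale; "rx", "ry", "rz": the turn, a rotation vector about the tool's x, y, z as a fraction of full scale; "fingers": the gripper command: -1 is fully open, 1 is shut, values between are in proportion. A call has 1 to 8 rows; each row is the pose to reach, as a shift and turn from the pose commanded when the call began, along the tool's axes at that moment; what a row does not reach only later rows make up. Full scale, the value 1, is 0.5 m for a shift and pi/4 rad for a turn. A row lasts 1/8 s, in which the tool goes at most 62.5 mm and 10.7 degrees, less where a joint would pass 70% of its speed; a pose out of reach is approached as far as the arm can. A call with a number of a shift or a turn outside -1 to 1 is refused whole. A call with a gripper value outside its range is refused whole. The fingers move at their own pace and stop on an object; the grip force is fixed at half the most. Time passes only in rows, so rows that repeat a pose let the fingers close. It gives the time, the measured TCP pose, the force, the opening and the grip force at its end, in the units of the state.
- env.get_obs(): the state, without advancing time (a new reading comes with each control period).
- env.camera(name): name is "scene" or "side" or "wrist"; returns the picture (480x640x3 uint8, red, green, blue); there is no depth.
- env.camera_params(name): a dict with "fx", "fy", "cx", "cy" (pixels), "distortion" ([k1, k2, p1, p2, k3] as OpenCV has them; the pictures are not rectified), "R" (3x3) and "t" (3): a world point X has camera coordinates R X + t. Camera axes: x right, y down, z forward; pixel columns grow to the right and rows downward; lengths in m; the calibration is good to about 2 mm. A picture is of the moment at which its call begins: read the wrist's pose just before it. camera_params takes no time and is no camera call; for the wrist camera it gives the pose at the moment of the call.
- env.job_done(): hands the job in; it is judged then, once.
The state is a dict: "time": time; "joint_positions": joint angles; "joint_vel": joint speeds; "tau": joint torques, N m; "tool_pos": TCP position; "eef_rot": TCP orientation; "wrist_force": force on the tool from outside, world axes, zero at the start; "wrist_torque": the same for the moment, N m; "width": finger opening in m; "gripper_force": force on a finger pad.
Only numpy, scipy, OpenCV 4.12 (cv2) and the standard library are available. Lean on these libraries where they do the work, as an engineer would, in place of code of your own. Each camera call takes 0.05 s, during which the arm holds its last target. There are 200 camera calls.

## Task

The little ceramic ring stand has been left off-centre on its small walnut plinth: with the fingers closed, nudge it gently by its foot until the whole foot sits inside the inlaid brass ring, upright and at rest, then draw the hand away. It is top-heavy, so do not tip it, and only push it: never take it between the fingers or lift it. Leave everything else on the ledge where it stands.

Things in the scene. Friction and masses are not known exactly. Their poses are not given: they have to be found in the camera images.
- plinth: Round walnut plinth fixed on the oak ledge (ledge top 30 mm above the work surface): 74 mm diameter, 40 mm high, flat top 70 mm above the work surface. A flush brass ring, 42 mm inner and 48 mm outer diameter, is inlaid about the centre of its top. Origin: centre of its underside, z up; yaw means nothing. It does not move.
- ring_stand: Loose ceramic ring stand on the plinth, about 120 g, 58 mm tall: white cylindrical foot, 32 mm diameter, 14 mm high; 12 mm neck 28 mm up; heavy blue egg-shaped head, 26 mm diameter at 40 mm. Origin: centre of the underside, z up its axis. Slides at 1 to 2 N low on the foot, topples if pushed high; over 10 N is too rough. Starts 12 to 20 mm off centre; centred = axes within 5 mm.
- tie_tray: Bystander: black acrylic tie bar tray, 70 x 200 x 22 mm, loose. Origin at the centre of its underside, z up.
- cufflink_box: Bystander: chrome cufflink box with a spring clip on its front (-x) side, 72 x 92 x 43 mm, loose. Origin at the centre of its underside.
- collar_case: Bystander: blue plastic collar stay case, 45 x 90 x 14 mm, loose. Origin at the centre of its underside.
- valet_tray: Bystander: wooden valet tray with a watch and key, 150 x 200 x 30 mm, loose. Origin at the centre of its underside.
- glass_dome: Bystander: glass dome on a white ceramic ring dish, 96 mm diameter, 92 mm tall, loose. Origin at the centre of its underside.
- cologne: Bystander: amber glass cologne bottle with a dark cap, 44 mm diameter, 85 mm tall, loose. Origin at the centre of its underside.
- brush: Bystander: clothes brush lying bristles down, 34 x 150 x 32 mm, loose. Origin at the centre of its underside.
There are look-alikes about, which are no part of the job. Leave any red look-alike of the ring_stand alone.

How it is judged:
By the outcome, as a careful person would: the job done as asked, in the order asked, and still so for the second after the job is handed in, with the robot touching nothing.
It also fails if it takes over 32 s, if anything falls off the work surface, if the arm or the gripper's body presses on something with over 40 N, if the wrist force passes 120 N, or if a joint passes its speed limit or range.

## Working session

There is one attempt and no reset: what is moved stays moved. The work goes in short steps, Python scripts to look and compute and a shell command to move; the robot and the scene stay as the last step left them, time stands still between calls to the robot, and variables do not carry over. Pictures are saved under pics/ and viewed, at most 10 in all, crops included, and the job is handed in when it is done.

```bash
mkdir -p pics
python3 - <<'E'
from workcell import env
import cv2,numpy as np
o=env.get_obs();print(o['time'],o['tool_pos'],o['eef_rot'],o['width'])
for n in("scene","side"):
    cv2.imwrite(f'pics/{n}0.png',env.camera(n)[...,::-1]);p=env.camera_params(n);print(n,p['fx'],p['distortion'],(-np.array(p['R']).T@p['t']).round(3))
E
```

```text
0.0 [ 0.20648814 -0.58962096  0.21402447] [[ 9.43825182e-01  3.30445071e-01 -2.84261503e-04]
 [ 3.30445170e-01 -9.43824450e-01  1.18204175e-03]
 [ 1.22306912e-04 -1.20957361e-03 -9.99999261e-01]] 0.09472228497260926
scene 617.6065090811632 [0.01801596 0.         0.         0.         0.        ] [1.59  0.735 1.306]
side 508.5093808962513 [-0.06025847  0.          0.          0.          0.        ] [0.398 0.85  0.825]
```

View pics/scene0.png

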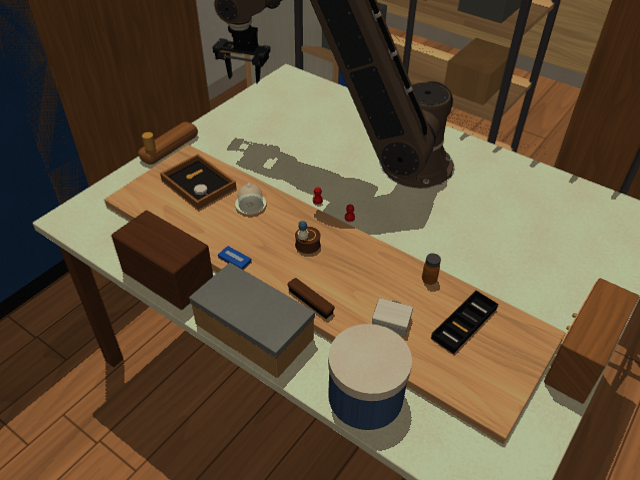

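View pics/side0.png

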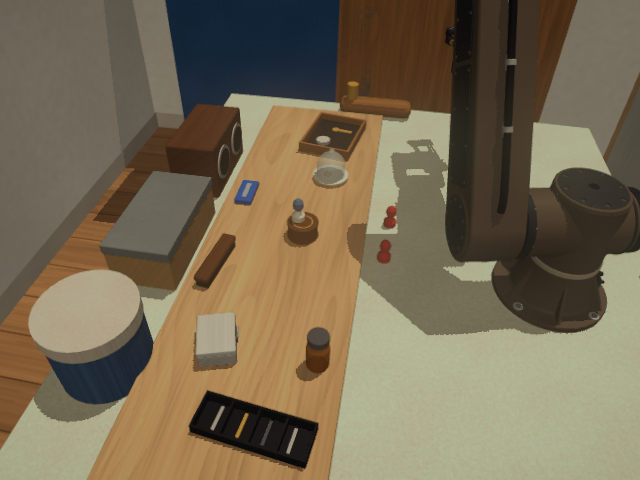

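Scene view: the plinth is at about (307,238) and the stand's blue head at (303,225). In the side view they are at (303,227) and (298,204). Two red look-alikes stand nearer the base. I'll cast rays and enlarge.

```bash
cat > h.py <<'E'
from workcell import env
import cv2,numpy as np
def ray(p,uv):
    K=np.array([[p['fx'],0,p['cx']],[0,p['fy'],p['cy']],[0,0,1]]);R=np.array(p['R']);t=np.array(p['t'])
    q=cv2.undistortPoints(np.array([[uv]],float),K,np.array(p['distortion'])).ravel()
    return -R.T@t,R.T@np.r_[q,1]
def onz(p,uv,z):
    c,d=ray(p,uv);return (c+d*(z-c[2])/d[2])
def proj(p,X):
    K=np.array([[p['fx'],0,p['cx']],[0,p['fy'],p['cy']],[0,0,1]])
    return cv2.projectPoints(np.atleast_2d(np.array(X,float)),cv2.Rodrigues(np.array(p['R']))[0],np.array(p['t'],float),K,np.array(p['distortion']))[0][:,0]
def tri(ps,uvs):
    A=np.zeros((3,3));b=np.zeros(3)
    for p,u in zip(ps,uvs):
        c,d=ray(p,u);d/=np.linalg.norm(d);M=np.eye(3)-np.outer(d,d);A+=M;b+=M@c
    return np.linalg.solve(A,b)
E
python3 - <<'E'
from h import *
S,D=env.camera_params('scene'),env.camera_params('side')
print(tri([S,D],[(303,225),(298,204)]))
print(onz(S,(307,238),.07),onz(D,(303,222),.07))
for n,(u,v) in (('scene',(304,235)),('side',(301,218))):
    im=cv2.imread(f'pics/{n}0.png')[v-30:v+30,u-40:u+40];cv2.imwrite(f'pics/{n}0c.png',cv2.resize(im,None,fx=5,fy=5,interpolation=cv2.INTER_NEAREST))
a=[cv2.imread(f'pics/{n}0c.png') for n in('scene','side')]
cv2.imwrite('pics/c0.png',np.hstack(a))
p=env.camera_params('wrist');o=env.get_obs();R=o['eef_rot']
print('cam in tool',R.T@(-np.array(p['R']).T@p['t']-o['tool_pos']),'\n',R.T@np.array(p['R']).T, p['fx'],p['distortion'])
for n,z,uvs in(('red',0.0,[(385,258),(391,224)]),('dome',.03,[(330,180)]),('brush',.045,[(215,260)]),('cologne',.03,[(317,365)])):
  print(n,[onz(D,u,z).round(3) for u in uvs])
E
```

```text
[ 0.57751641 -0.05214635  0.1126673 ]
[ 0.57853606 -0.0370198   0.07      ] [ 0.56364208 -0.04268631  0.07      ]
cam in tool [ 0.08209404 -0.00106613 -0.17036466] 
 [[-8.34971699e-05 -9.57004962e-01 -2.90071536e-01]
 [ 9.99999822e-01 -2.51155239e-04  5.40761968e-04]
 [-5.90364873e-04 -2.90071440e-01  9.57004813e-01]] 421.3812335109908 [0.0013824 0.        0.        0.        0.       ]
red [array([ 0.365, -0.032,  0.   ]), array([ 0.358, -0.16 ,  0.   ])]
dome [array([ 0.534, -0.279,  0.03 ])]
brush [array([0.735, 0.093, 0.045])]
cologne [array([0.471, 0.31 , 0.03 ])]
```

View pics/c0.png

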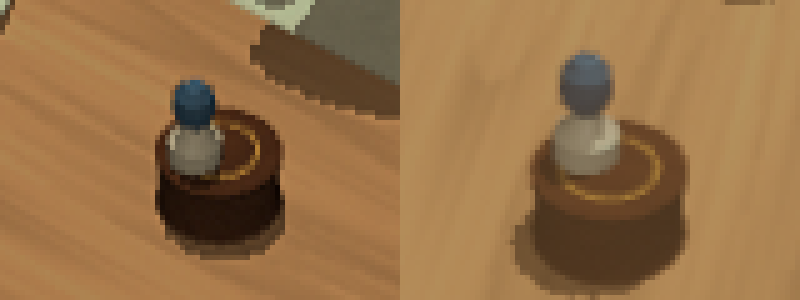

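Crops: the white foot overlaps the plinth's rim on the far +x/−y side of the brass ring, with the head at about (0.578,−0.052,0.11). That height fits. I'll go to hover with the fingers shut for a close look.

```bash
python3 -m pendant '[{"tx":1,"ty":-0.76,"rz":-0.73,"fingers":1},{"tx":1,"ty":-0.76,"rz":-0.73,"fingers":1},{"tx":1,"ty":-0.76,"rz":-0.73,"fingers":1},{"tx":1,"ty":-0.76,"rz":-0.73,"fingers":1},{"tx":1,"ty":-0.76,"rz":-0.73,"fingers":1},{"tx":1,"ty":-0.76,"rz":-0.73,"fingers":1},{"tx":1,"ty":-0.76,"rz":-0.73,"fingers":1},{"tx":1,"ty":-0.76,"rz":-0.73,"fingers":1}]'
```

```text
$[0]: bad value
```

```bash
python3 -m pendant '[{"tx":0.5,"ty":-0.38,"tz":0.0,"rx":0.0,"ry":0.0,"rz":-0.4,"fingers":1.0},{"tx":0.5,"ty":-0.38,"tz":0.0,"rx":0.0,"ry":0.0,"rz":-0.4,"fingers":1.0},{"tx":1.0,"ty":-0.76,"tz":0.0,"rx":0.0,"ry":0.0,"rz":-0.73,"fingers":1.0},{"tx":1.0,"ty":-0.76,"tz":0.0,"rx":0.0,"ry":0.0,"rz":-0.73,"fingers":1.0},{"tx":1.0,"ty":-0.76,"tz":0.0,"rx":0.0,"ry":0.0,"rz":-0.73,"fingers":1.0},{"tx":1.0,"ty":-0.76,"tz":0.0,"rx":0.0,"ry":0.0,"rz":-0.73,"fingers":1.0},{"tx":1.0,"ty":-0.76,"tz":0.0,"rx":0.0,"ry":0.0,"rz":-0.73,"fingers":1.0},{"tx":1.0,"ty":-0.76,"tz":0.0,"rx":0.0,"ry":0.0,"rz":-0.73,"fingers":1.0}]'
```

```text
time: 1.1
tool_pos: [0.4831, -0.1709, 0.2146]
eef_rot: [[0.614, 0.79, 0.0], [0.79, -0.614, -0.0], [-0.0, 0.0, -1.0]]
wrist_force: [0.6, -0.9, 0.3]
width: 0.0205
gripper_force: 0.0
```

```bash
python3 -m pendant '[{"tx":0.26,"ty":-0.02,"tz":0.0,"rx":0.0,"ry":0.0,"rz":0.0,"fingers":1.0},{"tx":0.26,"ty":-0.02,"tz":0.0,"rx":0.0,"ry":0.0,"rz":0.0,"fingers":1.0},{"tx":0.26,"ty":-0.02,"tz":0.0,"rx":0.0,"ry":0.0,"rz":0.0,"fingers":1.0},{"tx":0.26,"ty":-0.02,"tz":0.0,"rx":0.0,"ry":0.0,"rz":0.0,"fingers":1.0},{"tx":0.26,"ty":-0.02,"tz":0.0,"rx":0.0,"ry":0.0,"rz":0.0,"fingers":1.0}]'
python3 - <<'E'
from h import *
import pickle
p=env.camera_params('wrist');im=env.camera('wrist')[...,::-1];cv2.imwrite('pics/w1.png',im);pickle.dump(p,open('w1.pkl','wb'))
E
```

```text
time: 1.72
tool_pos: [0.5536, -0.0651, 0.2146]
eef_rot: [[0.615, 0.789, -0.0], [0.789, -0.615, -0.0], [-0.0, -0.0, -1.0]]
wrist_force: [-0.2, -0.7, 0.1]
width: 0.0003
gripper_force: 0.0
```

View pics/w1.png

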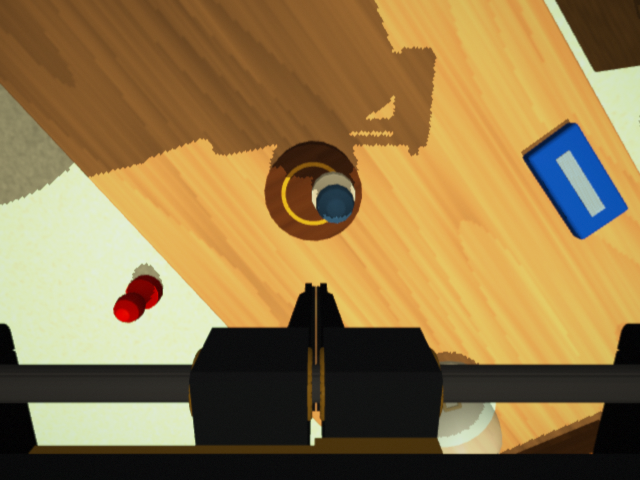

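The wrist view shows the ring centred near (312,193), with the stand's head at (335,202) and its foot at about (333,190). The fingertip is at (316,285). Next I'll measure them.

```bash
cat > m.py <<'E'
from h import *
def meas(im,p,o,c=None):
    hsv=cv2.cvtColor(im,cv2.COLOR_BGR2HSV).astype(int);H,S,V=hsv[...,0],hsv[...,1],hsv[...,2]
    y,x=np.mgrid[:480,:640]
    g=proj(p,[c if c is not None else (.567,-.043,.07)])[0]
    roi=np.hypot(x-g[0],y-g[1])<0.045*p['fx']/np.linalg.norm(np.array(p['R'])@[.567,-.043,.07]+p['t'])
    blue=roi&(H>90)&(H<125)&(S>80)
    white=roi&(S<70)&(V>90)
    brass=roi&(H>17)&(H<32)&(S>120)&(V>120)
    W=lambda m,z:np.array([onz(p,(a,b),z)[:2] for a,b in zip(x[m],y[m])])
    def circ(P):
        A=np.c_[2*P,np.ones(len(P))];s=np.linalg.lstsq(A,(P**2).sum(1),rcond=None)[0];return s[:2],np.sqrt(s[2]+s[:2]@s[:2])
    B=W(brass,.07);
    for _ in range(4):
        c,r=circ(B);B=B[abs(np.hypot(*(B-c).T)-r)<.004]
    cs=max(cv2.findContours(blue.astype(np.uint8),0,1)[0],key=cv2.contourArea)
    (hu,hv),hr=cv2.minEnclosingCircle(cs)
    head=onz(p,(hu,hv),.11)[:2]
    # foot: top-disc edge points of white facing away from head
    f=W(white,.084)
    print('ring',c.round(4),'r',r.round(4),len(B),'| head px',(hu,hv,hr),head.round(4),'| white n',len(f))
    cw,wr=(cv2.minEnclosingCircle(np.array(np.argwhere(white)[:,::-1],np.float32)));foot=onz(p,cw,.077)[:2]
    print('foot',cw,wr,foot.round(4))
    R=np.array(o['eef_rot']);tp=np.array(o['tool_pos'])
    for n,q in(('ring',c),('head',head),('foot',foot)):print(n,'tool xy mm',(R[:2,:2].T@(q-tp[:2])*1000).round(1))
    return c,head,foot
E
python3 - <<'E'
from m import *
import pickle
im=cv2.imread('pics/w1.png');meas(im,pickle.load(open('w1.pkl','rb')),env.get_obs())
E
```

```text
ring [ 0.565  -0.0464] r 0.039 1216 | head px (334.7926940917969, 203.4268341064453, 18.703975677490234) [ 0.5786 -0.0525] | white n 105
foot (333.3760681152344, 199.19444274902344) 23.269697189331055 [ 0.5766 -0.0557]
ring tool xy mm [21.8 -2.6]
head tool xy mm [25.4 11.8]
foot tool xy mm [21.7 12.3]
```

```bash
sed -i 's/<0.045/<0.031/; s/(S<70)&(V>90)/(S<90)\&(V>60)/' m.py
python3 - <<'E'
from m import *
import pickle
im=cv2.imread('pics/w1.png');p=pickle.load(open('w1.pkl','rb'));c,h,f=meas(im,p,env.get_obs(),(.565,-.0464,.07))
t=np.linspace(0,6.28,60)
for q,r,z,col in((c,.0225,.07,(0,255,0)),(h,.016,.084,(255,0,255)),(h,.016,.07,(255,255,0))):
  for a in proj(p,np.c_[q[0]+r*np.cos(t),q[1]+r*np.sin(t),0*t+z]):cv2.circle(im,tuple(int(v*1) for v in a),0,col,-1)
cv2.imwrite('pics/w1c.png',cv2.resize(im[130:255,235:395],None,fx=4,fy=4,interpolation=cv2.INTER_NEAREST))
E
```

```text
ring [ 0.5662 -0.0442] r 0.0225 510 | head px (334.7926940917969, 203.4268341064453, 18.703975677490234) [ 0.5786 -0.0525] | white n 620
foot (332.5, 197.96939086914062) 25.431995391845703 [ 0.5767 -0.0545]
ring tool xy mm [24.2 -3. ]
head tool xy mm [25.4 11.8]
foot tool xy mm [22.6 11.6]
```

View pics/w1c.png

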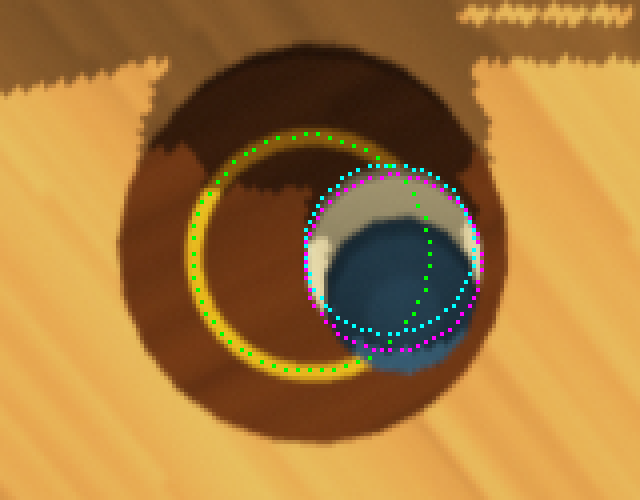

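The fit holds: ring radius 22.5 mm, and the projected foot matches the picture. The stand is offset (1.4, 14.8) mm in tool xy, so it needs pushing along −y. The fingers taper, so I'll tilt the hand 10° with the tips leading to keep them clear of the head. I'll come down well outside the foot.

```bash
python3 -m pendant '[{"tx":0.05,"ty":0.11,"tz":0.0,"rx":0.22,"ry":0.0,"rz":0.0,"fingers":1.0},{"tx":0.05,"ty":0.11,"tz":0.0,"rx":0.22,"ry":0.0,"rz":0.0,"fingers":1.0},{"tx":0.05,"ty":0.11,"tz":0.09,"rx":0.22,"ry":0.0,"rz":0.0,"fingers":1.0},{"tx":0.05,"ty":0.11,"tz":0.18,"rx":0.22,"ry":0.0,"rz":0.0,"fingers":1.0},{"tx":0.05,"ty":0.11,"tz":0.25,"rx":0.22,"ry":0.0,"rz":0.0,"fingers":1.0},{"tx":0.05,"ty":0.11,"tz":0.28,"rx":0.22,"ry":0.0,"rz":0.0,"fingers":1.0},{"tx":0.05,"ty":0.11,"tz":0.28,"rx":0.22,"ry":0.0,"rz":0.0,"fingers":1.0},{"tx":0.05,"ty":0.11,"tz":0.28,"rx":0.22,"ry":0.0,"rz":0.0,"fingers":1.0}]'
python3 - <<'E'
from h import *
import pickle
p=env.camera_params('wrist');im=env.camera('wrist')[...,::-1];cv2.imwrite('pics/w2.png',im);pickle.dump(p,open('w2.pkl','wb'))
o=env.get_obs();R=o['eef_rot'];ax=np.array([.789,-.615]);print(o['tool_pos'])
for n,q in(('ring',(.5662,-.0442)),('head',(.5786,-.0525))):
    d=np.array(q)-o['tool_pos'][:2];print(n,'x',d@[.615,.789]*1000,'y',d@ax*1000)
E
```

```text
time: 2.78
tool_pos: [0.6135, -0.0784, 0.0761]
eef_rot: [[0.614, 0.778, -0.134], [0.789, -0.605, 0.105], [0.001, -0.17, -0.985]]
wrist_force: [0.0, -0.4, 0.6]
width: 0.0005
gripper_force: 0.0
[ 0.61354671 -0.07832982  0.07615197]
ring x -2.1897951851271684 y -58.34639432875885
head x -1.112495185127186 y -43.458294328758875
```

View pics/w2.png

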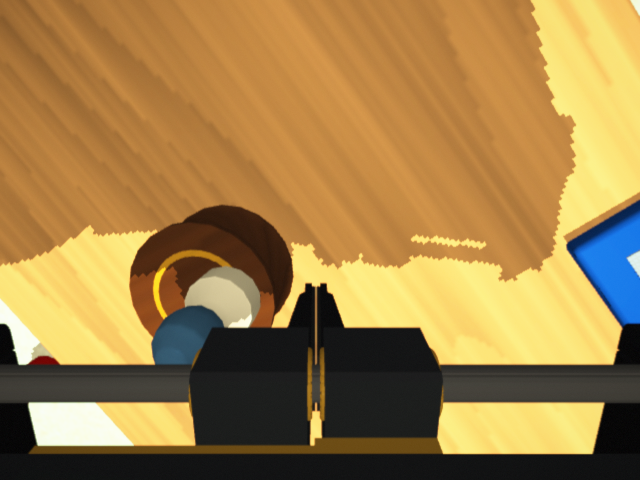

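In this wrist view the foot is at about (225,295), the head at (187,335) and the fingertip at (316,285). They are clear of each other. Before pushing I'll check the clearance between head and hand from the side.

Run:
```python
from h import *
o=env.get_obs();R=np.array(o['eef_rot']);t=np.array(o['tool_pos']);out=[]
for n in('side','scene'):
    p=env.camera_params(n);im=np.ascontiguousarray(env.camera(n)[...,::-1]);cv2.imwrite(f'pics/{n}3.png',im)
    pts=proj(p,[t+R@[0,y,-s] for s in(0,.056,.078) for y in(-.032,0,.032)]);c=pts[4].astype(int)
    k=im[c[1]-55:c[1]+55,c[0]-38:c[0]+38];k=cv2.resize(k,None,fx=5,fy=5,interpolation=cv2.INTER_NEAREST)
    k=cv2.convertScaleAbs(k,alpha=1.8,beta=20)
    for i,a in enumerate(pts):
        cv2.circle(k,tuple(int(v) for v in ((a-c+[38,55])*5)),3,[(0,0,255),(0,255,0),(255,255,0)][i//3],-1)
    out.append(k)
cv2.imwrite('pics/c3.png',np.hstack(out))
```

```text
(no output)
```

View pics/c3.png

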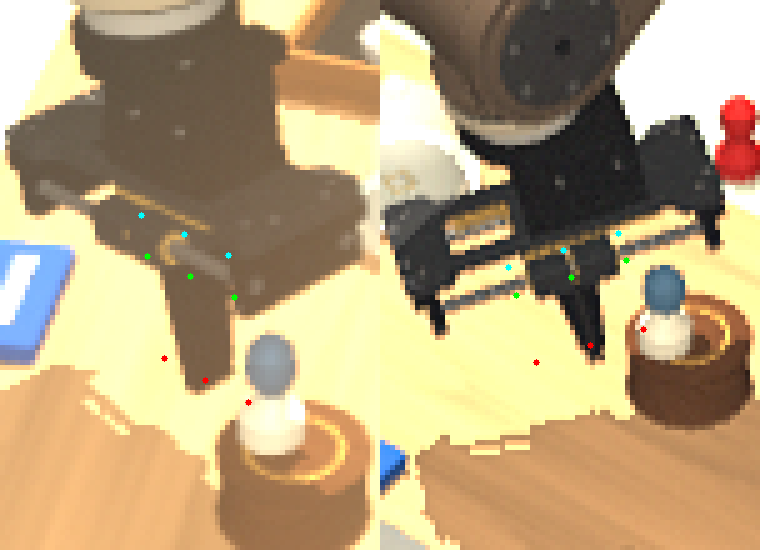

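The side views show the finger carriers reach down low, about 48 mm above the tip and ±25 mm along tool y, so a y-push with this tilt could brush the head. Pushing along tool +x with about 20° tilt clears it, and the camera will see the stand. I'll rise and turn the hand.

```bash
python3 - <<'E'
from h import *
print(env.get_obs()['joint_positions'])
E
python3 -m pendant '[{"tx":0.0,"ty":0.0,"tz":-0.1,"rx":0.0,"ry":0.0,"rz":0.0,"fingers":1.0},{"tx":0.0,"ty":0.0,"tz":-0.2,"rx":-0.22,"ry":0.0,"rz":0.0,"fingers":1.0},{"tx":0.0,"ty":0.0,"tz":-0.2,"rx":-0.22,"ry":0.0,"rz":0.0,"fingers":1.0},{"tx":0.0,"ty":0.0,"tz":-0.2,"rx":-0.22,"ry":0.0,"rz":0.0,"fingers":1.0}]'
```

```text
[-0.26297539  0.69394905  1.59905813  0.07873643  1.00753396  0.350268  ]
time: 3.42
tool_pos: [0.6263, -0.0883, 0.1735]
eef_rot: [[0.613, 0.79, -0.0], [0.79, -0.613, 0.0], [0.0, -0.0, -1.0]]
wrist_force: [-0.2, 0.1, -0.1]
width: 0.0003
gripper_force: 0.0
```

```bash
python3 -m pendant '[{"tx":0.0,"ty":0.0,"tz":0.0,"rx":0.0,"ry":0.0,"rz":-1.0,"fingers":1.0},{"tx":0.0,"ty":0.0,"tz":0.0,"rx":0.0,"ry":0.0,"rz":-1.0,"fingers":1.0},{"tx":0.0,"ty":0.0,"tz":0.0,"rx":0.0,"ry":0.0,"rz":-1.0,"fingers":1.0},{"tx":0.0,"ty":0.0,"tz":0.0,"rx":0.0,"ry":0.0,"rz":-1.0,"fingers":1.0},{"tx":0.0,"ty":0.0,"tz":0.0,"rx":0.0,"ry":0.0,"rz":-1.0,"fingers":1.0}]' >/dev/null
python3 -m pendant '[{"tx":0.0,"ty":0.0,"tz":0.0,"rx":0.0,"ry":0.0,"rz":-1.0,"fingers":1.0},{"tx":0.0,"ty":0.0,"tz":0.0,"rx":0.0,"ry":0.0,"rz":-1.0,"fingers":1.0},{"tx":0.0,"ty":0.0,"tz":0.0,"rx":0.0,"ry":0.0,"rz":-1.0,"fingers":1.0},{"tx":0.0,"ty":0.0,"tz":0.0,"rx":0.0,"ry":0.0,"rz":-1.0,"fingers":1.0},{"tx":0.0,"ty":0.0,"tz":0.0,"rx":0.0,"ry":0.0,"rz":-1.0,"fingers":1.0},{"tx":0.0,"ty":0.0,"tz":0.0,"rx":0.0,"ry":0.0,"rz":-1.0,"fingers":1.0}]'
python3 - <<'E'
from h import *
o=env.get_obs();R=o['eef_rot']
for n,q in(('ring',(.5662,-.0442)),('head',(.5786,-.0525))):
    d=np.array(q)-o['tool_pos'][:2];print(n,R[:2,:2].T@d*1000)
E
```

```text
time: 4.8
tool_pos: [0.6265, -0.0886, 0.1727]
eef_rot: [[-0.787, 0.617, -0.001], [0.617, 0.787, 0.0], [0.001, -0.0, -1.0]]
wrist_force: [-0.4, 0.1, 1.4]
width: 0.0006
gripper_force: 0.0
ring [74.80813326 -2.26569913]
head [59.92904617 -1.14203164]
```

```bash
python3 -m pendant '[{"tx":0.0,"ty":-0.002,"tz":0.0,"rx":0.0,"ry":0.33,"rz":0.0,"fingers":1.0},{"tx":0.02,"ty":-0.002,"tz":0.08,"rx":0.0,"ry":0.33,"rz":0.0,"fingers":1.0},{"tx":0.03,"ty":-0.002,"tz":0.16,"rx":0.0,"ry":0.33,"rz":0.0,"fingers":1.0},{"tx":0.04,"ty":-0.002,"tz":0.194,"rx":0.0,"ry":0.33,"rz":0.0,"fingers":1.0},{"tx":0.04,"ty":-0.002,"tz":0.194,"rx":0.0,"ry":0.33,"rz":0.0,"fingers":1.0},{"tx":0.04,"ty":-0.002,"tz":0.194,"rx":0.0,"ry":0.33,"rz":0.0,"fingers":1.0},{"tx":0.04,"ty":-0.002,"tz":0.194,"rx":0.0,"ry":0.33,"rz":0.0,"fingers":1.0}]'
cat > look.py <<'E'
import sys
from m import *
p=env.camera_params('wrist');im=np.ascontiguousarray(env.camera('wrist')[...,::-1]);cv2.imwrite(f'pics/{sys.argv[1]}.png',im)
o=env.get_obs();print(o['time'],o['tool_pos'],o['wrist_force'])
u=np.array([-.787,.617]);v=np.array([.617,.787])
for n,q in(('ring',(.5662,-.0442)),('head',(.5786,-.0525))):
    d=np.array(q)-o['tool_pos'][:2];print(n,d@u*1000,d@v*1000)
c,h,f=meas(im,p,o,(.568,-.0455,.07));print('head-ring along/side mm',(h-c)@u*1000,(h-c)@v*1000)
E
python3 look.py w4
```

```text
time: 5.68
tool_pos: [0.6107, -0.0773, 0.0772]
eef_rot: [[-0.763, 0.614, -0.201], [0.594, 0.789, 0.157], [0.255, 0.0, -0.967]]
wrist_force: [0.6, 0.1, -0.1]
width: 0.0003
gripper_force: 0.0
5.725 [ 0.61060055 -0.07727158  0.07705621] [-0.24297392  0.17075884 -0.32964904]
ring 55.34839846892482 -1.367806742402812
head 40.46849846892486 -0.24910674240282912
ring [ 0.5663 -0.044 ] r 0.0226 1586 | head px (315.1478576660156, 214.42800903320312, 34.86423873901367) [ 0.5785 -0.0519] | white n 615
foot (315.1517333984375, 216.63824462890625) 37.422943115234375 [ 0.5786 -0.052 ]
ring tool xy mm [53.6 -0.9]
head tool xy mm [39.6  0.3]
foot tool xy mm [39.5  0.3]
head-ring along/side mm -14.485341324615973 1.3258526705447289
```

View pics/w4.png

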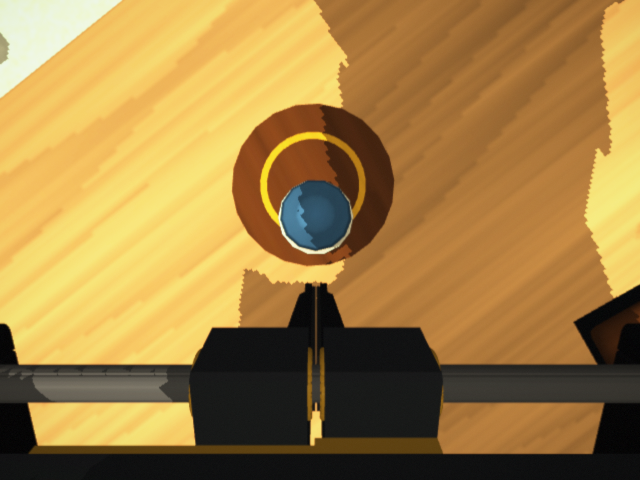

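The view shows the ring at (313,183), the stand at (315,215) and the finger at (316,285). The two measurements agree on 14.5–14.9 mm left to push, with about 1 mm sideways. Close in now, then push slowly.

```bash
python3 -m pendant '[{"tx":0.008,"ty":0.0,"tz":0.004,"rx":0.0,"ry":0.0,"rz":0.0,"fingers":1.0},{"tx":0.016,"ty":0.0,"tz":0.006,"rx":0.0,"ry":0.0,"rz":0.0,"fingers":1.0},{"tx":0.021,"ty":0.0,"tz":0.0075,"rx":0.0,"ry":0.0,"rz":0.0,"fingers":1.0},{"tx":0.021,"ty":0.0,"tz":0.0075,"rx":0.0,"ry":0.0,"rz":0.0,"fingers":1.0},{"tx":0.021,"ty":0.0,"tz":0.0075,"rx":0.0,"ry":0.0,"rz":0.0,"fingers":1.0}]'
python3 -m pendant '[{"tx":0.002,"ty":0.0,"tz":0.0005,"rx":0.0,"ry":0.0,"rz":0.0,"fingers":1.0},{"tx":0.004,"ty":0.0,"tz":0.001,"rx":0.0,"ry":0.0,"rz":0.0,"fingers":1.0},{"tx":0.006,"ty":0.0,"tz":0.0015,"rx":0.0,"ry":0.0,"rz":0.0,"fingers":1.0},{"tx":0.008,"ty":0.0,"tz":0.002,"rx":0.0,"ry":0.0,"rz":0.0,"fingers":1.0},{"tx":0.010,"ty":0.0,"tz":0.0026,"rx":0.0,"ry":0.0,"rz":0.0,"fingers":1.0},{"tx":0.012,"ty":0.0,"tz":0.0032,"rx":0.0,"ry":0.0,"rz":0.0,"fingers":1.0},{"tx":0.014,"ty":0.0,"tz":0.0037,"rx":0.0,"ry":0.0,"rz":0.0,"fingers":1.0},{"tx":0.016,"ty":0.0,"tz":0.0042,"rx":0.0,"ry":0.0,"rz":0.0,"fingers":1.0}]'
python3 look.py w5
```

```text
time: 6.35
tool_pos: [0.6014, -0.0703, 0.0752]
eef_rot: [[-0.763, 0.614, -0.202], [0.593, 0.79, 0.157], [0.256, -0.0, -0.967]]
wrist_force: [-0.5, 0.4, 0.2]
width: 0.0008
gripper_force: 0.0
time: 7.35
tool_pos: [0.5948, -0.0652, 0.0752]
eef_rot: [[-0.763, 0.614, -0.202], [0.593, 0.79, 0.157], [0.256, -0.0, -0.967]]
wrist_force: [0.2, -0.9, 0.1]
width: 0.0007
gripper_force: 0.3
7.4 [ 0.59466651 -0.06510674  0.07523441] [ 0.46871196  0.21496631 -0.42214788]
ring 35.30259942993702 -1.1102317344804207
head 20.42269942993705 0.008468265519562257
ring [ 0.5664 -0.044 ] r 0.0226 1738 | head px (316.0, 251.75, 35.412845611572266) [ 0.5734 -0.0478] | white n 663
foot (315.28106689453125, 247.9378662109375) 38.1951789855957 [ 0.5735 -0.0482]
ring tool xy mm [34.1 -0.7]
head tool xy mm [26.5  0.6]
foot tool xy mm [26.2  0.3]
head-ring along/side mm -7.823937074779349 1.3731966403132678
```

```bash
python3 -m pendant '[{"tx":0.002,"ty":0.0,"tz":0.0005,"rx":0.0,"ry":0.0,"rz":0.0,"fingers":1.0},{"tx":0.004,"ty":0.0,"tz":0.001,"rx":0.0,"ry":0.0,"rz":0.0,"fingers":1.0},{"tx":0.006,"ty":0.0,"tz":0.0015,"rx":0.0,"ry":0.0,"rz":0.0,"fingers":1.0},{"tx":0.008,"ty":0.0,"tz":0.002,"rx":0.0,"ry":0.0,"rz":0.0,"fingers":1.0},{"tx":0.010,"ty":0.0,"tz":0.0026,"rx":0.0,"ry":0.0,"rz":0.0,"fingers":1.0},{"tx":0.012,"ty":0.0,"tz":0.0032,"rx":0.0,"ry":0.0,"rz":0.0,"fingers":1.0},{"tx":0.0135,"ty":0.0,"tz":0.0036,"rx":0.0,"ry":0.0,"rz":0.0,"fingers":1.0},{"tx":0.0145,"ty":0.0,"tz":0.0038,"rx":0.0,"ry":0.0,"rz":0.0,"fingers":1.0}]'
python3 look.py w6
```

```text
time: 8.4
tool_pos: [0.5889, -0.0606, 0.0753]
eef_rot: [[-0.763, 0.614, -0.202], [0.593, 0.79, 0.157], [0.256, -0.0, -0.967]]
wrist_force: [0.8, -0.8, -0.0]
width: 0.0002
gripper_force: 0.3
8.45 [ 0.58882585 -0.06054784  0.07523496] [ 0.88719723 -0.43122032  0.4311465 ]
ring 27.893164635882506 -1.0943994855162897
head 13.013264635882537 0.024300514483693164
ring [ 0.5664 -0.044 ] r 0.0225 1959 | head px (315.88665771484375, 252.09979248046875, 35.61786651611328) [ 0.5676 -0.0433] | white n 631
foot (315.8801574707031, 248.05320739746094) 38.385746002197266 [ 0.5678 -0.0435]
ring tool xy mm [27.  -0.7]
head tool xy mm [26.4  0.6]
foot tool xy mm [26.2  0.6]
head-ring along/side mm -0.5597139013298618 1.3005834158429928
```

The stand is centred to within about 1.4 mm. Draw straight back, then up, and check.

```bash
python3 -m pendant '[{"tx":-0.004,"ty":0.0,"tz":-0.001,"rx":0.0,"ry":0.0,"rz":0.0,"fingers":1.0},{"tx":-0.03,"ty":0.0,"tz":-0.008,"rx":0.0,"ry":0.0,"rz":0.0,"fingers":1.0},{"tx":-0.07,"ty":0.0,"tz":-0.02,"rx":0.0,"ry":0.0,"rz":0.0,"fingers":1.0},{"tx":-0.12,"ty":0.0,"tz":-0.032,"rx":0.0,"ry":0.0,"rz":0.0,"fingers":1.0},{"tx":-0.12,"ty":0.0,"tz":-0.1,"rx":0.0,"ry":0.0,"rz":0.0,"fingers":1.0},{"tx":-0.12,"ty":0.0,"tz":-0.2,"rx":0.0,"ry":0.0,"rz":0.0,"fingers":1.0},{"tx":-0.12,"ty":0.0,"tz":-0.2,"rx":0.0,"ry":0.0,"rz":0.0,"fingers":1.0},{"tx":-0.12,"ty":0.0,"tz":-0.2,"rx":0.0,"ry":0.0,"rz":0.0,"fingers":1.0}]'
python3 look.py w7
```

```text
time: 9.45
tool_pos: [0.6549, -0.1122, 0.156]
eef_rot: [[-0.763, 0.614, -0.203], [0.593, 0.789, 0.157], [0.257, -0.0, -0.966]]
wrist_force: [-0.5, -0.9, 0.4]
width: 0.0003
gripper_force: 0.0
9.5 [ 0.65456078 -0.11195644  0.15544451] [-0.61011094  0.34747833  0.22317707]
ring 111.34565795305699 -1.194280274504564
head 96.46575795305701 -0.07558027450458443
ring [ 0.5662 -0.0439] r 0.0226 854 | head px (315.8338317871094, 87.32926940917969, 23.769746780395508) [ 0.5667 -0.0429] | white n 1129
foot (312.0243835449219, 99.67987823486328) 33.54338073730469 [ 0.5627 -0.0429]
ring tool xy mm [107.8  -0.5]
head tool xy mm [108.    0.6]
foot tool xy mm [111.   -1.8]
head-ring along/side mm 0.2091476206188248 1.0739066794279144
```

View pics/w7.png

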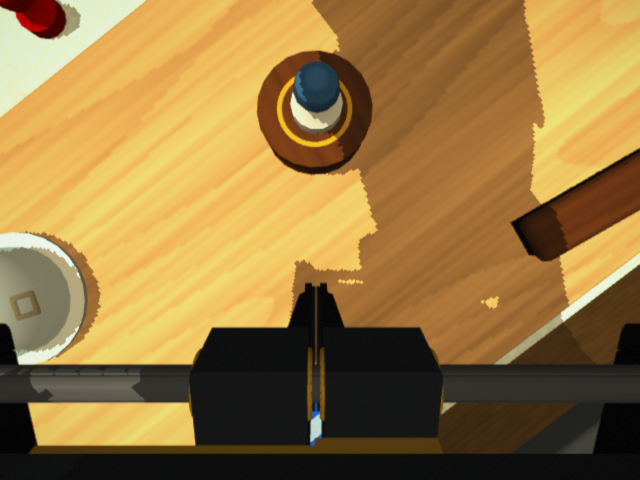

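The stand is upright at (317,100), its whole foot inside the brass ring centred near (314,108). The hand is well clear.

```bash
python3 -c "
from workcell import env
print(env.job_done())"
```

```text
the job is handed in; nothing more can be done
None
```

The ring stand is upright with its whole foot inside the brass ring, about 1 mm off centre by the camera; nothing else was touched, the hand is clear, and the job was handed in at about 9.5 s.

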